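# Book a shoe heel into stock on the counting scale

## Task

Book the heel that stands on the step gauge into stock on the counting scale: press the tare key while the yellow bin is still empty, find from the gauge's steps whether the heel is short, middle or tall, and stand it upright in the bin. Once you have let go of it, press the preset key for its height (rear row of keys: short on the left, middle, tall on the right), then add (front row, middle), then print (front row, right); tare is front row, left. Press each key fully in and one at a time, never the preset of another height, and leave the bin, the other two heels and the things on the bench where they are.

Things in the scene. Friction and masses are not known exactly. Their poses are not given: they have to be found in the camera images.
- scale: White counting scale, 345 (x) by 285 mm, fixed; origin under its middle, x away from the robot, y left, z up (left, right, front and rear as seen by an operator standing at the robot). From the front (-x): keypad with two rows of three white spring keys on a panel rising 7 degrees to the rear, keys 7 mm proud; black display; steel platter, top 98 mm high, x -38 to +172 mm.
- key_short_top (a point): Centre of the top of the preset for the short heel: round, 24 mm, rear row, left (+y of the scale) of the keypad, at x -101, y 58 mm of the scale; 69 mm above the bench when up. Its z axis is the panel's normal, along which the key moves.
- key_short (a joint): Travel of the preset for the short heel in m: 0 up, 0.005 fully in; pressed counts from 0.0035. It springs back; the spring takes 1.2 N to start and 4 N at full travel, where it meets a stop.
- key_middle_top (a point): Centre of the top of the preset for the middle heel: round, 24 mm, rear row, middle of the keypad, at x -101, y 0 mm of the scale; 69 mm above the bench when up. Its z axis is the panel's normal, along which the key moves.
- key_middle (a joint): Travel of the preset for the middle heel in m: 0 up, 0.005 fully in; pressed counts from 0.0035. It springs back; the spring takes 1.2 N to start and 4 N at full travel, where it meets a stop.
- key_tall_top (a point): Centre of the top of the preset for the tall heel: round, 24 mm, rear row, right (-y of the scale) of the keypad, at x -101, y -58 mm of the scale; 69 mm above the bench when up. Its z axis is the panel's normal, along which the key moves.
- key_tall (a joint): Travel of the preset for the tall heel in m: 0 up, 0.005 fully in; pressed counts from 0.0035. It springs back; the spring takes 1.2 N to start and 4 N at full travel, where it meets a stop.
- key_tare_top (a point): Centre of the top of the tare key: square, 22 mm, front row, left (+y) of the keypad, at x -146, y 58 mm of the scale; 63 mm above the bench when up. Its z axis is the panel's normal, along which the key moves.
- key_tare (a joint): Travel of the tare key in m: 0 up, 0.005 fully in; pressed counts from 0.0035. It springs back; the spring takes 1.2 N to start and 4 N at full travel, where it meets a stop.
- key_add_top (a point): Centre of the top of the add key: wide, 22 by 34 mm, front row, middle of the keypad, at x -146, y 0 mm of the scale; 63 mm above the bench when up. Its z axis is the panel's normal, along which the key moves.
- key_add (a joint): Travel of the add key in m: 0 up, 0.005 fully in; pressed counts from 0.0035. It springs back; the spring takes 1.2 N to start and 4 N at full travel, where it meets a stop.
- key_print_top (a point): Centre of the top of the print key: square, 22 mm, front row, right (-y) of the keypad, at x -146, y -58 mm of the scale; 63 mm above the bench when up. Its z axis is the panel's normal, along which the key moves.
- key_print (a joint): Travel of the print key in m: 0 up, 0.005 fully in; pressed counts from 0.0035. It springs back; the spring takes 1.2 N to start and 4 N at full travel, where it meets a stop.
- bin: Loose yellow plastic stock bin standing on the platter, empty at the start: 150 mm long (its x), 112 mm wide (its y), walls and floor 3 mm; side walls and rear (+x) wall 58 mm high, front (-x) wall 30 mm, the sides sloping down to it. Origin under the middle of its floor. 0.16 kg.
- gauge: Step gauge fixed on the bench: a steel plate 125 (x) by 135 (y) by 6 mm with a flight of three aluminium steps along its -y edge, each tread 38 by 38 mm; origin under the plate's middle. The heel to be booked stands on the plate beside the steps. It may be on either side of the scale.
- step_middle (a point): Centre of the tread of the middle step, 60 mm above the plate (66 mm above the bench), at x 0, y -45 mm of the gauge. The short step (50 mm above the plate) adjoins it at x -38 mm and the tall step (70 mm) at x +38 mm. Each step is as high as the heel of that name standing on the plate.
- tray: Shallow plywood tray fixed on the bench on the other side of the scale, 160 (x) by 90 (y) by 26 mm, inner floor 6 mm above the bench, holding two more heels to be left alone; origin under its middle.
- heel_a: White block heel, 50 (short), 60 (middle) or 70 mm (tall) high, one of each; the names do not tell which, and any may be on the gauge. Stands on its seat, rubber top piece up. D-shaped: upright flat flanks at y -18 and +18 mm, straight from x -14 to +10; flat breast at x -14; rounded back, x +36 at the seat, +22 at the top. Origin in the seat's plane between the flanks, z up. 0.03 to 0.09 kg.
- heel_b: White block heel, 50 (short), 60 (middle) or 70 mm (tall) high, one of each; the names do not tell which, and any may be on the gauge. Stands on its seat, rubber top piece up. D-shaped: upright flat flanks at y -18 and +18 mm, straight from x -14 to +10; flat breast at x -14; rounded back, x +36 at the seat, +22 at the top. Origin in the seat's plane between the flanks, z up. 0.03 to 0.09 kg.
- heel_c: White block heel, 50 (short), 60 (middle) or 70 mm (tall) high, one of each; the names do not tell which, and any may be on the gauge. Stands on its seat, rubber top piece up. D-shaped: upright flat flanks at y -18 and +18 mm, straight from x -14 to +10; flat breast at x -14; rounded back, x +36 at the seat, +22 at the top. Origin in the seat's plane between the flanks, z up. 0.03 to 0.09 kg.
- glue: Bystander: white glue bottle with a nozzle, 48 mm across, 142 mm high, standing beyond the gauge; origin under its middle.
- toolcup: Bystander: white cup with hand tools standing in it, 72 mm across, 155 mm high with the tools, beyond the tray; origin under its middle.
- tape: Bystander: roll of clear tape lying beyond the gauge, 72 mm across, 24 mm high; origin under its middle.
Things that resemble listed ones, but are neither listed nor needed, are in the scene too. Of the things that look like the bin, the largest one is meant.

How it is judged:
On the way, in this order (a step that is already met when the one before it is completed fails the run):
1. the tare key is pressed fully in while the bin is empty (value of joint key_tare above 0.0035 m and not (horizontal distance between heel_a and bin below 0.069 m and z of heel_a in the frame of bin below 0.03 m) and not (horizontal distance between heel_b and bin below 0.069 m and z of heel_b in the frame of bin below 0.03 m) and not (horizontal distance between heel_c and bin below 0.069 m and z of heel_c in the frame of bin below 0.03 m)), for 0.04 s.
2. the heel stands upright on the bin's floor, let go (((horizontal distance between heel_a and bin below 0.069 m and z of heel_a in the frame of bin below 0.01 m and angle between heel_a's own z axis and vertical below 0.15 rad and contact force between the fingers and heel_a below 0.2 N and linear speed of heel_a below 0.02 m/s) or (horizontal distance between heel_b and bin below 0.069 m and z of heel_b in the frame of bin below 0.01 m and angle between heel_b's own z axis and vertical below 0.15 rad and contact force between the fingers and heel_b below 0.2 N and linear speed of heel_b below 0.02 m/s) or (horizontal distance between heel_c and bin below 0.069 m and z of heel_c in the frame of bin below 0.01 m and angle between heel_c's own z axis and vertical below 0.15 rad and contact force between the fingers and heel_c below 0.2 N and linear speed of heel_c below 0.02 m/s))), for 0.2 s.
3. the preset key for that heel's height is pressed fully in (((horizontal distance between heel_a and bin below 0.069 m and z of heel_a in the frame of bin below 0.01 m and angle between heel_a's own z axis and vertical below 0.15 rad and value of joint key_short above 0.0035 m and z of heel_a_c1 in the frame of heel_a below 0.0525 m) or (horizontal distance between heel_a and bin below 0.069 m and z of heel_a in the frame of bin below 0.01 m and angle between heel_a's own z axis and vertical below 0.15 rad and value of joint key_middle above 0.0035 m and z of heel_a_c1 in the frame of heel_a between 0.0525 and 0.0625 m) or (horizontal distance between heel_a and bin below 0.069 m and z of heel_a in the frame of bin below 0.01 m and angle between heel_a's own z axis and vertical below 0.15 rad and value of joint key_tall above 0.0035 m and z of heel_a_c1 in the frame of heel_a above 0.0625 m) or (horizontal distance between heel_b and bin below 0.069 m and z of heel_b in the frame of bin below 0.01 m and angle between heel_b's own z axis and vertical below 0.15 rad and value of joint key_short above 0.0035 m and z of heel_b_c1 in the frame of heel_b below 0.0525 m) or (horizontal distance between heel_b and bin below 0.069 m and z of heel_b in the frame of bin below 0.01 m and angle between heel_b's own z axis and vertical below 0.15 rad and value of joint key_middle above 0.0035 m and z of heel_b_c1 in the frame of heel_b between 0.0525 and 0.0625 m) or (horizontal distance between heel_b and bin below 0.069 m and z of heel_b in the frame of bin below 0.01 m and angle between heel_b's own z axis and vertical below 0.15 rad and value of joint key_tall above 0.0035 m and z of heel_b_c1 in the frame of heel_b above 0.0625 m) or (horizontal distance between heel_c and bin below 0.069 m and z of heel_c in the frame of bin below 0.01 m and angle between heel_c's own z axis and vertical below 0.15 rad and value of joint key_short above 0.0035 m and z of heel_c_c1 in the frame of heel_c below 0.0525 m) or (horizontal distance between heel_c and bin below 0.069 m and z of heel_c in the frame of bin below 0.01 m and angle between heel_c's own z axis and vertical below 0.15 rad and value of joint key_middle above 0.0035 m and z of heel_c_c1 in the frame of heel_c between 0.0525 and 0.0625 m) or (horizontal distance between heel_c and bin below 0.069 m and z of heel_c in the frame of bin below 0.01 m and angle between heel_c's own z axis and vertical below 0.15 rad and value of joint key_tall above 0.0035 m and z of heel_c_c1 in the frame of heel_c above 0.0625 m))), for 0.04 s.
4. the add key is pressed fully in (value of joint key_add above 0.0035 m), for 0.04 s.
5. the print key is pressed fully in (value of joint key_print above 0.0035 m), for 0.04 s.
At the end, for the whole second after the job is handed in: The heel from the gauge stands upright (within 0.15 rad) on the bin's floor, let go, at rest; the other two heels stand in the tray; all keys are up (within 1.5 mm); the bin is within 25 mm and the glue, cup and tape within 20 mm of where they were (((horizontal distance between heel_a and bin below 0.069 m and z of heel_a in the frame of bin below 0.01 m and angle between heel_a's own z axis and vertical below 0.15 rad and contact force between the fingers and heel_a below 0.2 N and linear speed of heel_a below 0.02 m/s) or (horizontal distance between heel_b and bin below 0.069 m and z of heel_b in the frame of bin below 0.01 m and angle between heel_b's own z axis and vertical below 0.15 rad and contact force between the fingers and heel_b below 0.2 N and linear speed of heel_b below 0.02 m/s) or (horizontal distance between heel_c and bin below 0.069 m and z of heel_c in the frame of bin below 0.01 m and angle between heel_c's own z axis and vertical below 0.15 rad and contact force between the fingers and heel_c below 0.2 N and linear speed of heel_c below 0.02 m/s)) and ((horizontal distance between heel_a and bin below 0.069 m and z of heel_a in the frame of bin below 0.01 m and angle between heel_a's own z axis and vertical below 0.15 rad) or (horizontal distance between heel_a and tray below 0.075 m and z of heel_a in the frame of tray below 0.015 m and angle between heel_a's own z axis and vertical below 0.15 rad)) and ((horizontal distance between heel_b and bin below 0.069 m and z of heel_b in the frame of bin below 0.01 m and angle between heel_b's own z axis and vertical below 0.15 rad) or (horizontal distance between heel_b and tray below 0.075 m and z of heel_b in the frame of tray below 0.015 m and angle between heel_b's own z axis and vertical below 0.15 rad)) and ((horizontal distance between heel_c and bin below 0.069 m and z of heel_c in the frame of bin below 0.01 m and angle between heel_c's own z axis and vertical below 0.15 rad) or (horizontal distance between heel_c and tray below 0.075 m and z of heel_c in the frame of tray below 0.015 m and angle between heel_c's own z axis and vertical below 0.15 rad)) and value of joint each of key_short, key_middle, key_tall, key_tare, key_add, key_print below 0.0015 m and distance of bin from where it was at the start of the episode below 0.025 m and angle between bin's own z axis and vertical below 0.05 rad and distance of each of glue, toolcup, tape from where it was at the start of the episode below 0.02 m and angle between each of glue, toolcup, tape's own z axis and vertical below 0.1 rad); the robot touches nothing.
It fails at once if two keys are down together (value of joint each of key_short, key_middle above 0.0025 m or value of joint each of key_short, key_tall above 0.0025 m or value of joint each of key_short, key_tare above 0.0025 m or value of joint each of key_short, key_add above 0.0025 m or value of joint each of key_short, key_print above 0.0025 m or value of joint each of key_middle, key_tall above 0.0025 m or value of joint each of key_middle, key_tare above 0.0025 m or value of joint each of key_middle, key_add above 0.0025 m or value of joint each of key_middle, key_print above 0.0025 m or value of joint each of key_tall, key_tare above 0.0025 m or value of joint each of key_tall, key_add above 0.0025 m or value of joint each of key_tall, key_print above 0.0025 m or value of joint each of key_tare, key_add above 0.0025 m or value of joint each of key_tare, key_print above 0.0025 m or value of joint each of key_add, key_print above 0.0025 m).
It fails at once if the preset key of another height than that of the heel from the gauge is pressed ((horizontal distance between heel_a and tray above 0.1 m and value of joint key_short above 0.0035 m and z of heel_a_c1 in the frame of heel_a above 0.0525 m) or (horizontal distance between heel_a and tray above 0.1 m and value of joint key_middle above 0.0035 m and (z of heel_a_c1 in the frame of heel_a below 0.0525 m or z of heel_a_c1 in the frame of heel_a above 0.0625 m)) or (horizontal distance between heel_a and tray above 0.1 m and value of joint key_tall above 0.0035 m and z of heel_a_c1 in the frame of heel_a below 0.0625 m) or (horizontal distance between heel_b and tray above 0.1 m and value of joint key_short above 0.0035 m and z of heel_b_c1 in the frame of heel_b above 0.0525 m) or (horizontal distance between heel_b and tray above 0.1 m and value of joint key_middle above 0.0035 m and (z of heel_b_c1 in the frame of heel_b below 0.0525 m or z of heel_b_c1 in the frame of heel_b above 0.0625 m)) or (horizontal distance between heel_b and tray above 0.1 m and value of joint key_tall above 0.0035 m and z of heel_b_c1 in the frame of heel_b below 0.0625 m) or (horizontal distance between heel_c and tray above 0.1 m and value of joint key_short above 0.0035 m and z of heel_c_c1 in the frame of heel_c above 0.0525 m) or (horizontal distance between heel_c and tray above 0.1 m and value of joint key_middle above 0.0035 m and (z of heel_c_c1 in the frame of heel_c below 0.0525 m or z of heel_c_c1 in the frame of heel_c above 0.0625 m)) or (horizontal distance between heel_c and tray above 0.1 m and value of joint key_tall above 0.0035 m and z of heel_c_c1 in the frame of heel_c below 0.0625 m)).
It fails at once if tare is pressed with a heel in the bin, or add or print with none in it ((value of joint key_tare above 0.0035 m and horizontal distance between heel_a and bin below 0.069 m and z of heel_a in the frame of bin below 0.03 m) or (value of joint key_tare above 0.0035 m and horizontal distance between heel_b and bin below 0.069 m and z of heel_b in the frame of bin below 0.03 m) or (value of joint key_tare above 0.0035 m and horizontal distance between heel_c and bin below 0.069 m and z of heel_c in the frame of bin below 0.03 m) or (value of joint any of key_add, key_print above 0.0035 m and not (horizontal distance between heel_a and bin below 0.069 m and z of heel_a in the frame of bin below 0.03 m) and not (horizontal distance between heel_b and bin below 0.069 m and z of heel_b in the frame of bin below 0.03 m) and not (horizontal distance between heel_c and bin below 0.069 m and z of heel_c in the frame of bin below 0.03 m))).
It fails at once if a heel of the tray is shifted by more than 20 mm or lifted, or any heel is tipped over ((horizontal distance between heel_a and tray below 0.1 m and distance of heel_a from where it was at the start of the episode above 0.02 m) or (horizontal distance between heel_b and tray below 0.1 m and distance of heel_b from where it was at the start of the episode above 0.02 m) or (horizontal distance between heel_c and tray below 0.1 m and distance of heel_c from where it was at the start of the episode above 0.02 m) or angle between any of heel_a, heel_b, heel_c's own z axis and vertical above 0.8 rad).
It fails at once if the bin is shifted by more than 25 mm, or the glue bottle, tool cup or tape by more than 20 mm, or one is tipped (distance of bin from where it was at the start of the episode above 0.025 m or angle between bin's own z axis and vertical above 0.25 rad or distance of any of glue, toolcup, tape from where it was at the start of the episode above 0.02 m or angle between any of glue, toolcup, tape's own z axis and vertical above 0.3 rad).
It also fails if it takes over 67 s, if anything falls off the work surface, if the arm or the gripper's body presses on something with over 40 N, if the wrist force passes 120 N, or if a joint passes its speed limit or range.

## Robot

A 6-joint arm with a two-finger parallel gripper is mounted at the origin on the work surface. World frame = base frame: x ahead of the robot, y to its left, z up, the work surface at z = 0. Lengths are in m, angles in rad, forces in N, time in s.
With the tool pointing down it reaches from about 0.325 to 0.85 m from the base axis. Payload 15.5 kg.
Tool frame: the origin (TCP) lies between the finger pads; the fingertips stand 17 mm ahead of it and the grasp point (between the pads) lies 2 mm behind it (robot.nose_length is the z of the fingertips in the tool frame, in m); z points along the fingers, y is the line along which they close (so a half turn about z gives the same grasp; the last joint's range is limited). The gripper opens to 91 mm and grips with 3 to 60 N. Pads are 32 mm wide; open, the fingers measure 118 mm over their backs; the gripper's body (76 mm by 178 mm) begins 60 mm behind the grasp point.
Start: joints at [-1.27, 0.494, 1.345, -0, 1.302, -0.096], TCP at [0.242, -0.576, 0.199] pointing down, gripper open.
Joint ranges: [-2.91, 2.91], [-0.82, 2.16], [0.22, 2.67], [-1.22, 4.37], [0.12, 2.79], [-3.08, 3.08]. Speed limits (rad/s): [1.89, 1.89, 2.57, 3.01, 3.01, 3.01].

## Interface

Orientations are given as a 3x3 rotation matrix whose columns are the frame's x, y, z axes.
In Python, from rig import robot gives the robot as it stands. Calls block until the motion is done:
- robot.goto(position, orientation): joint-space move of the TCP to a pose.
- robot.line_to(position, v=0.15, rot=None, guard=None): straight line of the TCP; rot=None keeps the orientation; v is the mean speed in m/s. With guard (N) it stops when the force on the tool has changed by that much, and returns True; else False.
- robot.move_j(angles): joint-space move.
- robot.gripper_to(opening): opening from 0.0 (shut) to 1.0 (fully open); the grip force is fixed at half the most; returns when the fingers have stopped.
- robot.pause(seconds).
- robot.inverse_kinematics(position, orientation): joint angles nearest the present ones, or None.
- robot.get_image(name): name is "scene" or "top" or "wrist"; returns a dict with "image" (400x640x3 uint8, red, green, blue), "fx", "fy", "cx", "cy" (pixels), "dist_coeffs" ([k1, k2, p1, p2, k3] as OpenCV has them; the pictures are not rectified), "origin" and "orientation" of the camera in the world. Camera axes: x right, y up, looking along -z (the intrinsics and any distortion apply to the point x, -y, -z); pixel columns grow to the right and rows downward; lengths in m; the calibration is good to about 2 mm. A picture is of the moment at which its call begins. There is no depth.
A pose or a line that the arm cannot do raises robot.MotionError and nothing moves.
- robot.job_done(): hands the job in; it is judged then, once.
Trained networks look in the newest picture that a camera, given by its name, has taken for a name from the list of things; names that differ only in an ending like _2 or _b are one class to them, and where a whole thing is asked for, a point or a joint stands for the part that bears it (a point fixed in the world has none). Each returns a list of dicts, best first, with "confidence" (0 to 1); they miss things now and then, are a little off and sometimes report something else, mostly with a low value. They report only what shows in the picture. A call takes as long as a camera call. They do not tell look-alikes from the thing itself.
- robot.regions_of(label, camera): "pixels" (400x640 bool, what is visible of it) and "bbox" ([left, top, width, height] in pixels, round what is visible of it).
- robot.place_of(label, camera): "xy" ([column, row] in pixels: a listed point, or the origin of a listed thing).
Readings, each from a call of its own:
- robot.current_clock(): time.
- robot.current_q(): joint angles.
- robot.current_joint_vel(): joint speeds.
- robot.current_joint_efforts(): joint torques, N m.
- robot.current_tool_pos(): TCP position.
- robot.current_eef_rot(): TCP orientation.
- robot.current_ft_force(): force on the tool from outside, world axes, zero at the start.
- robot.current_moment(): the same for the moment, N m.
- robot.current_width(): opening from 0.0 (shut) to 1.0 (fully open).
- robot.current_grip_force(): force on a finger pad.
Only numpy, scipy, OpenCV 4.12 (cv2) and the standard library are available. Lean on these libraries where they do the work, as an engineer would, in place of code of your own. Each camera call takes 0.05 s, during which the arm holds its last target. There are 200 camera calls.

## Working session

There is one attempt and no reset: what is moved stays moved. The work goes in short steps, each a Python script; the robot and the scene stay as the last script left them, time stands still between calls to the robot, and variables do not carry over. Pictures are saved under pics/ and viewed, at most 10 in all, crops included, and the job is handed in when it is done.

```bash
mkdir -p pics; ls; cat > h.py <<'E'
import numpy as np, cv2
from rig import robot
def snap(cam,fn=None):
    d=robot.get_image(cam)
    if fn: cv2.imwrite('pics/'+fn,d['image'][:,:,::-1])
    return d
def K(d): return np.array([[d['fx'],0,d['cx']],[0,d['fy'],d['cy']],[0,0,1.]])
def ray(d,uv):
    p=cv2.undistortPoints(np.array([[uv]],float),K(d),np.array(d['dist_coeffs'],float))[0,0]
    return np.array(d['orientation'])@np.array([p[0],-p[1],-1.])
def at_z(d,uv,z):
    r=ray(d,uv);o=np.array(d['origin']);return o+r*(z-o[2])/r[2]
def proj(d,P):
    P=np.atleast_2d(P);R=np.array(d['orientation']);c=(P-np.array(d['origin']))@R
    c=c*np.array([1,-1,-1.])
    return cv2.projectPoints(c.reshape(-1,1,3),np.zeros(3),np.zeros(3),K(d),np.array(d['dist_coeffs'],float))[0][:,0]
E
python3 - <<'E'
from h import *
for c in('scene','top'):
    d=snap(c,c+'0.png'); print(c,np.round(d['origin'],3),d['fx'],np.round(d['dist_coeffs'],3)); print(np.round(d['orientation'],2).tolist())
    for l,z in [('scale',0),('key_short_top',.069),('key_middle_top',.069),('key_tall_top',.069),('key_tare_top',.063),('key_add_top',.063),('key_print_top',.063),('bin',.098),('gauge',0),('step_middle',.066),('tray',0),('heel_a',.006),('glue',0),('toolcup',0),('tape',0)]:
        for r in robot.place_of(l,c)[:4]:
            print(l,round(r['confidence'],2),np.round(r['xy']),np.round(at_z(d,r['xy'],z)[:2],3))
E
```

```text
pics
scene [ 1.051 -0.087  0.974] 405.71707855313645 [0.036 0.    0.    0.    0.   ]
[[0.17, -0.84, 0.52], [0.98, 0.15, -0.1], [0.0, 0.53, 0.85]]
key_short_top 0.43 [351. 212.] [0.537 0.094]
key_middle_top 0.44 [329. 215.] [0.535 0.036]
key_tall_top 0.59 [326. 200.] [0.489 0.037]
key_tall_top 0.51 [176. 232.] [ 0.519 -0.349]
key_tall_top 0.45 [305. 216.] [ 0.528 -0.026]
key_tall_top 0.37 [460. 221.] [0.611 0.361]
key_tare_top 0.56 [349. 199.] [0.493 0.098]
key_add_top 0.51 [326. 202.] [0.492 0.038]
key_print_top 0.6 [307. 198.] [ 0.472 -0.011]
bin 0.82 [320. 265.] [ 0.682 -0.013]
bin 0.77 [344. 161.] [0.393 0.105]
bin 0.64 [259. 175.] [ 0.399 -0.128]
gauge 0.72 [433. 184.] [0.446 0.365]
gauge 0.26 [422. 219.] [0.554 0.296]
step_middle 0.62 [422. 172.] [0.444 0.318]
tray 0.76 [179. 217.] [ 0.431 -0.363]
heel_a 0.81 [440. 180.] [0.439 0.387]
heel_a 0.74 [178. 208.] [ 0.407 -0.364]
heel_a 0.63 [173. 230.] [ 0.474 -0.377]
heel_a 0.24 [325. 198.] [0.442 0.044]
glue 0.56 [422. 216.] [0.545 0.299]
glue 0.54 [348. 197.] [0.447 0.11 ]
glue 0.48 [433. 187.] [0.456 0.36 ]
toolcup 0.85 [165. 269
[... 455 characters left out ...]
key_add_top 0.65 [307. 209.] [0.478 0.045]
key_add_top 0.25 [459. 210.] [ 0.469 -0.361]
key_print_top 0.51 [327. 211.] [ 0.471 -0.008]
bin 0.97 [331. 130.] [ 0.683 -0.021]
bin 0.92 [368. 264.] [ 0.33  -0.111]
bin 0.86 [278. 267.] [0.327 0.12 ]
bin 0.17 [286. 191.] [0.524 0.098]
gauge 0.72 [199. 225.] [0.439 0.353]
step_middle 0.88 [207. 224.] [0.44  0.315]
tray 0.55 [456. 224.] [ 0.432 -0.371]
tray 0.3 [184. 174.] [0.584 0.394]
heel_a 0.78 [456. 238.] [ 0.395 -0.366]
heel_a 0.7 [458. 212.] [ 0.465 -0.375]
heel_a 0.69 [184. 228.] [0.431 0.391]
glue 0.76 [219. 187.] [0.546 0.297]
toolcup 0.66 [464. 170.] [ 0.585 -0.396]
toolcup 0.45 [316. 161.] [0.616 0.021]
tape 0.84 [184. 175.] [0.581 0.397]
```

View pics/top0.png

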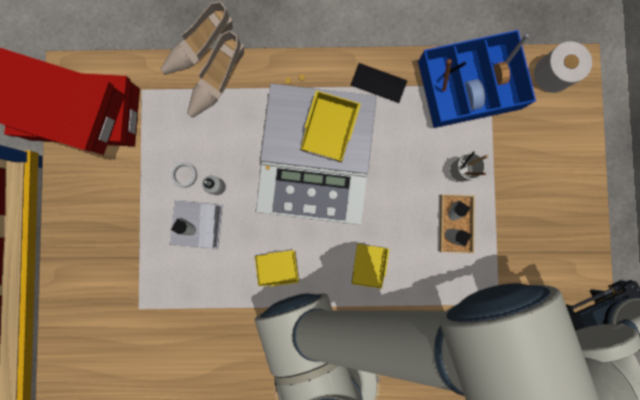

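View pics/scene0.png

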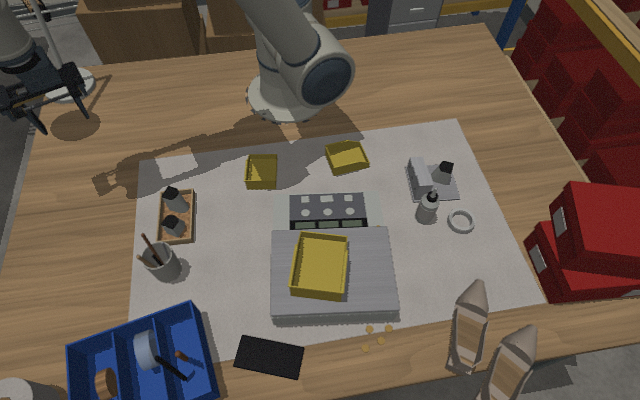

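Top view: keypad rear row is at ~(290,189), (311,192), (334,194) and front row at ~(288,205), (309,208), (330,210). The bin candidates are (331,130) on the platter, (276,267) and (369,265); the platter one is largest, so I take that. Heel candidates are (182,227) on the gauge and (459,210), (459,238) in the tray; I take the gauge one. Next I go above the keypad for a close look.

```bash
cat >> h.py <<'E'
def down(yaw,tilt=0):
    # tool y axis at 'yaw' from world y, pointing down; tilt: pitch so that tool z = -panel normal
    c,s=np.cos(yaw),np.sin(yaw)
    B=np.array([[c,-s,0],[s,c,0],[0,0,1.]])
    t=np.radians(tilt)
    # panel rises towards +x: normal = (-sin t,0,cos t)
    n=np.array([-np.sin(t),0,np.cos(t)]);z=-n;y=np.array([0,1.,0])*SG;x=np.cross(y,z)
    return B@np.column_stack([x,y,z])
SG=-1
E
python3 - <<'E'
from h import *
print(np.round(robot.current_eef_rot(),2).tolist(), robot.nose_length)
p=robot.current_tool_pos(); robot.line_to([p[0],p[1],0.28],v=.2)
import h
for sg in(1,-1):
    h.SG=sg; print(sg,robot.inverse_kinematics([.50,.03,.27],h.down(np.radians(-6))))
h.SG=-1
robot.goto([.47,.03,.27],h.down(np.radians(-6)))
d=snap('wrist','w1.png'); print(np.round(d['origin'],3),np.round(d['orientation'],2).tolist(),d['fx'])
for l,z in [('key_short_top',.069),('key_middle_top',.069),('key_tall_top',.069),('key_tare_top',.063),('key_add_top',.063),('key_print_top',.063),('bin',.098)]:
    for r in robot.place_of(l,'wrist')[:3]: print(l,round(r['confidence'],2),np.round(r['xy']),np.round(at_z(d,r['xy'],z)[:2],3))
print(robot.current_clock(),robot.current_width())
E
```

```text
[[0.92, 0.39, -0.0], [0.39, -0.92, 0.0], [0.0, -0.0, -1.0]] 0.017
1 [-5.93404272e-02  2.49178537e-01  1.53778759e+00 -4.44089210e-16
  1.35462652e+00 -1.52541700e+00]
-1 [-5.93404272e-02  2.49178537e-01  1.53778759e+00 -4.44089210e-16
  1.35462652e+00  1.61617565e+00]
[0.55  0.021 0.456] [[-0.1, 0.95, 0.28], [-0.99, -0.1, -0.03], [-0.0, -0.28, 0.96]] 307.5274467248676
key_short_top 0.57 [263. 129.] [0.53  0.092]
key_middle_top 0.61 [310. 129.] [0.524 0.034]
key_middle_top 0.32 [264. 163.] [0.487 0.097]
key_tall_top 0.53 [358. 130.] [ 0.516 -0.025]
key_tall_top 0.16 [110. 217.] [0.436 0.321]
key_tare_top 0.84 [263. 160.] [0.491 0.099]
key_tare_top 0.54 [115. 203.] [0.455 0.313]
key_add_top 0.61 [305. 165.] [0.478 0.046]
key_print_top 0.7 [356. 167.] [ 0.469 -0.02 ]
bin 0.91 [423. 243.] [ 0.369 -0.095]
bin 0.9 [267. 257.] [0.37  0.107]
bin 0.39 [308. 164.] [0.486 0.039]
4.8583 0.9972918939338177
```

View pics/w1.png

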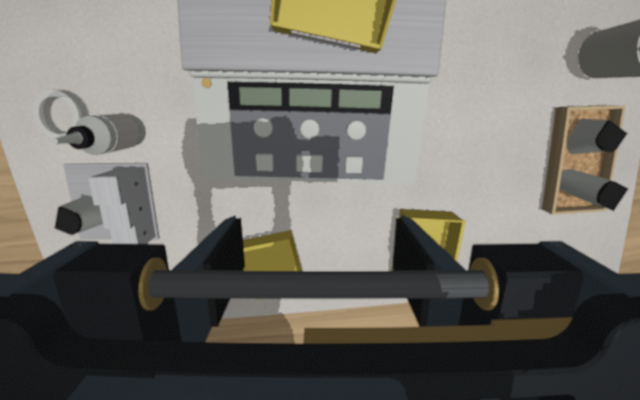

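Wrist view: keys at (263,129), (310,130), (357,130) rear and (264,162), (309,163), (354,165) front, as described; left-hand ones are shadowed. The gauge heel (black top at (70,217)) stands left of the steps. I fit the scale from these pixels and press tare.

```bash
cat >> h.py <<'E'
KEYS={'short':(-.101,.058,.069),'middle':(-.101,0,.069),'tall':(-.101,-.058,.069),'tare':(-.146,.058,.063),'add':(-.146,0,.063),'print':(-.146,-.058,.063)}
def fit2(A,B):
    A,B=np.array(A)[:,:2],np.array(B)[:,:2];a,b=A-A.mean(0),B-B.mean(0)
    th=np.arctan2((a[:,0]*b[:,1]-a[:,1]*b[:,0]).sum(),(a*b).sum())
    R=np.array([[np.cos(th),-np.sin(th)],[np.sin(th),np.cos(th)]]);t=B.mean(0)-R@A.mean(0)
    return th,t,np.linalg.norm(A@R.T+t-B,axis=1)
def press(k,th,t,hov=.05):
    R=down(th,7);n=-R[:,2];p=np.array(KEYS[k]);c,s=np.cos(th),np.sin(th)
    top=np.array([c*p[0]-s*p[1]+t[0],s*p[0]+c*p[1]+t[1],p[2]])
    f=lambda h:top+n*(robot.nose_length+h)
    robot.goto(f(hov),R)
    robot.line_to(f(.008),v=.12)
    g=robot.line_to(f(-.009),v=.02,guard=9)
    z=n@(robot.current_tool_pos()-f(0)); F=robot.current_ft_force()
    robot.pause(.1); robot.line_to(f(hov),v=.15)
    print(k,np.round(top,3),'stop',g,'depth mm',round(z*1000,1),np.round(F,1),robot.current_clock())
E
python3 - <<'E'
from h import *
import json
robot.gripper_to(0)   # wrist still at same pose
d=snap('wrist')
px={'short':(263,129),'middle':(310,129.5),'tall':(357,130),'tare':(264,162),'add':(309,163),'print':(354,165)}
B=[at_z(d,px[k],KEYS[k][2]) for k in KEYS]
th,t,e=fit2([KEYS[k] for k in KEYS],B); print('wrist',np.degrees(th),t,np.round(e*1000,1))
d2=snap('top')
px2={'short':(290,188),'middle':(311,191.5),'tall':(334,194),'tare':(288,205),'add':(308.5,208),'print':(330,210.5)}
B=[at_z(d2,px2[k],KEYS[k][2]) for k in KEYS]
th2,t2,e=fit2([KEYS[k] for k in KEYS],B); print('top',np.degrees(th2),t2,np.round(e*1000,1))
th=(th+th2)/2;
kc=np.array([-.1235,0]);R=lambda a:np.array([[np.cos(a),-np.sin(a)],[np.sin(a),np.cos(a)]])
t=t # wrist
json.dump([th,list(t)],open('scale.json','w'))
press('tare',th,t)
print(robot.current_width())
E
```

```text
wrist -7.445051848755484 [0.62390981 0.02184838] [1.6 0.9 0.5 1.2 1.2 0.1]
top -8.72447251546308 [0.624389   0.01813152] [0.3 1.4 3.1 0.9 1.6 1.6]
tare [0.488 0.1   0.063] stop False depth mm -8.9 [-0.2 -0.1  0.1] 9.1417
0.00814647703320363
```

No contact was felt even 9 mm below the key top; look before repeating.

```bash
python3 - <<'E'
from h import *
import json
th,t=json.load(open('scale.json'))
print(robot.current_tool_pos(),np.round(robot.current_eef_rot(),3).tolist(),robot.nose_length)
R=down(th,7);n=-R[:,2];c,s=np.cos(th),np.sin(th);p=KEYS['tare']
top=np.array([c*p[0]-s*p[1]+t[0],s*p[0]+c*p[1]+t[1],p[2]])
robot.line_to(top+n*(.017+.004),v=.15)
d=snap('wrist');a=d['image'][60:340,120:440]
d2=snap('scene');b=d2['image'][140:280,270:430]
im=np.hstack([cv2.resize(a,(400,350)),cv2.resize(b,(400,350))]);cv2.imwrite('pics/c1.png',im[:,:,::-1])
print(proj(d,[top,top-n*.0+0]),proj(d2,top),robot.current_ft_force())
E
```

```text
[0.47939247 0.10093613 0.12924037] [[0.983, -0.141, 0.121], [-0.14, -0.99, -0.017], [0.122, -0.0, -0.993]] 0.017
[[317.85187769 221.12527758]
 [317.85187769 221.12527758]] [[348.7138727  197.19408006]] [-0.37997774  0.21752526 -0.22637689]
```

View pics/c1.png

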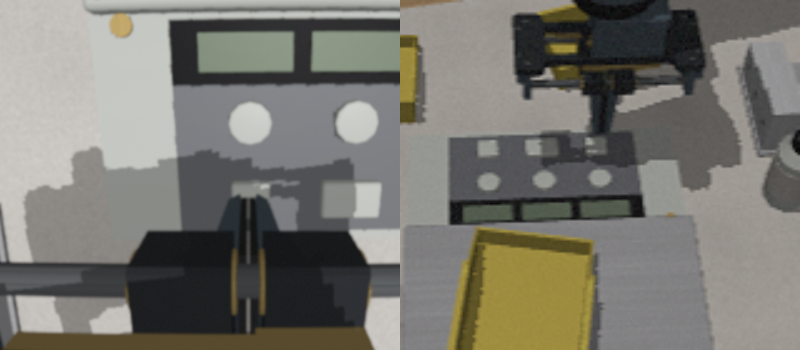

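The tip appears short of or behind the tare key: in the scene crop it ends at (598,132), while the key is at (595,147). I shift 4 mm to the rear and go down in guarded steps, reading the force.

```bash
python3 - <<'E'
from h import *
import json
th,t=json.load(open('scale.json'));t[0]+=.004;json.dump([th,t],open('scale.json','w'))
R=down(th,7);n=-R[:,2];c,s=np.cos(th),np.sin(th);p=KEYS['tare']
top=np.array([c*p[0]-s*p[1]+t[0],s*p[0]+c*p[1]+t[1],p[2]])
f=lambda h:top+n*(.017+h)
for h in np.arange(.004,-.026,-.003):
    g=robot.line_to(f(h),v=.03,guard=9)
    F=robot.current_ft_force();print(round(h*1000,1),g,round(n@(robot.current_tool_pos()-f(0))*1000,1),np.round(F,1))
    if g: break
d=snap('wrist');a=d['image'][60:340,120:440]
d2=snap('scene');b=d2['image'][140:280,270:430]
im=np.hstack([cv2.resize(a,(400,350)),cv2.resize(b,(400,350))]);cv2.imwrite('pics/c2.png',im[:,:,::-1])
robot.pause(.1);robot.line_to(f(.05),v=.15);print(robot.current_clock())
E
```

```text
4.0 False 4.4 [ 0.6 -1.1  0.1]
1.0 False 0.8 [-0.3  0.1  0.2]
-2.0 False -2.2 [ 0.  -0.8  0.6]
-5.0 False -5.2 [-0.6 -0.2  0.7]
-8.0 False -8.2 [-0.2  0.5 -0.1]
-11.0 False -11.1 [-0.3 -0.1  0.4]
-14.0 False -14.2 [0.1 0.3 0.5]
-17.0 False -17.2 [-0.3  0.1  0.3]
-20.0 False -20.2 [ 0.  -0.6  0.8]
-23.0 False -23.2 [-0.2  0.2  0. ]
13.0667
```

View pics/c2.png

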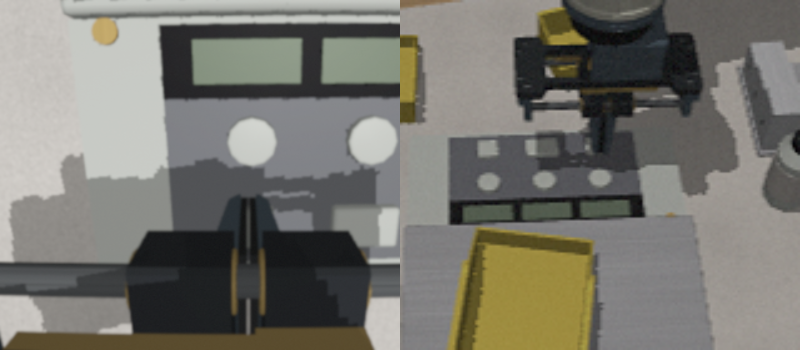

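```bash
python3 - <<'E'
from h import *
import json
th,t=json.load(open('scale.json'))
R=down(th,7);n=-R[:,2];c,s=np.cos(th),np.sin(th);p=KEYS['tare']
d2=snap('scene','s2.png');d=snap('wrist')
for nm,tt,h in(('c1',t[0]-.004,.004),('c2',t[0],-.023)):
    top=np.array([c*p[0]-s*p[1]+tt,s*p[0]+c*p[1]+t[1],p[2]])
    for L in(.017,0,-.02,-.04): 
        q=top+n*(.017+h-L); print(nm,L,np.round(q,3),np.round(proj(d2,q)[0],1), 'crop',np.round((proj(d2,q)[0]-[270,140])*2.5+[400,0]))
P=robot.current_tool_pos();Rt=robot.current_eef_rot()
for L in(.017,0,-.02,-.04): print('wrist',L,proj(d,P+Rt[:,2]*L))
for k in KEYS:
    for cam,dd in(('scene',d2),):
        pass
    kk=KEYS[k];q=np.array([c*kk[0]-s*kk[1]+t[0],s*kk[0]+c*kk[1]+t[1],kk[2]]);print(k,np.round(proj(d2,q)[0],1))
print(robot.current_joint_efforts())
E
```

```text
c1 0.017 [0.487 0.1   0.067] [348.8 196.2] crop [597. 141.]
c1 0 [0.485 0.1   0.084] [349.2 192.1] crop [598. 130.]
c1 -0.02 [0.483 0.101 0.104] [349.6 187.1] crop [599. 118.]
c1 -0.04 [0.48  0.101 0.124] [350.1 181.9] crop [600. 105.]
c2 0.017 [0.494 0.099 0.04 ] [348.5 203.8] crop [596. 160.]
c2 0 [0.492 0.1   0.057] [348.9 199.9] crop [597. 150.]
c2 -0.02 [0.49  0.1   0.077] [349.3 195.1] crop [598. 138.]
c2 -0.04 [0.487 0.1   0.097] [349.8 190.1] crop [600. 125.]
wrist 0.017 [[318.16626359 223.89835333]]
wrist 0 [[318.13541002 233.44781303]]
wrist -0.02 [[318.09207218 246.85660974]]
wrist -0.04 [[318.03862065 263.38705414]]
short [350.5 211.8]
middle [328.2 212.4]
tall [305.8 213. ]
tare [349.  198.4]
add [327.3 199. ]
print [305.6 199.6]
[ 6.92875427e-02 -6.57536674e+01 -2.82774496e+01 -1.69112496e-01
 -9.77887250e-01  4.63581760e-03]
```

Both cameras put the real fingertips about 15–20 mm *behind* the TCP, not 17 mm ahead of it. Touch will give the true length, so I keep going down, guarded.

```bash
python3 - <<'E'
from h import *
import json
th,t=json.load(open('scale.json'))
R=down(th,7);n=-R[:,2];c,s=np.cos(th),np.sin(th);p=KEYS['tare']
top=np.array([c*p[0]-s*p[1]+t[0],s*p[0]+c*p[1]+t[1],p[2]])
f=lambda h:top+n*(.017+h)
robot.line_to(f(-.020),v=.15)
for h in np.arange(-.022,-.052,-.002):
    g=robot.line_to(f(h),v=.03,guard=9)
    F=robot.current_ft_force();print(round(h*1000,1),g,round(n@(robot.current_tool_pos()-f(0))*1000,1),np.round(F,1))
    if g or n@F>7: break
d2=snap('scene');b=d2['image'][140:280,270:430]
cv2.imwrite('pics/c3.png',cv2.resize(b,(640,560))[:,:,::-1])
robot.pause(.1);robot.line_to(f(.03),v=.15);print(robot.current_clock())
E
```

```text
-22.0 False -21.5 [-0.9 -0.1  0. ]
-24.0 False -23.9 [-0.4 -0.1  0.8]
-26.0 False -26.1 [-0.   1.   0.5]
-28.0 False -28.1 [-0.1  0.3 -0.7]
-30.0 False -30.1 [ 0.1  0.9 -0.1]
-32.0 False -32.0 [-0.4  0.8  1.4]
-34.0 False -34.0 [0.4 0.1 2.8]
-36.0 False -35.9 [-1.  -0.4  8.6]
16.525
```

The tare key went fully in: contact at about -31 mm, spring, then the stop (8.6 N). The true fingertips are at tool z ≈ -14 mm, and I use that from here on. Next, the gauge from two wrist viewpoints.

```bash
cat >> h.py <<'E'
NOSE=-.014
E
sed -i "s/robot.nose_length+h/NOSE+h/" h.py
python3 - <<'E'
from h import *
import pickle
robot.line_to(robot.current_tool_pos()+np.array([0,0,.12]),v=.25)
out=[]
for i,x in enumerate((.37,.46)):
    robot.goto([x,.37,.2],down(0))
    if i==0: robot.gripper_to(.95)
    d=snap('wrist');out.append(d)
    for l in('heel_a','step_middle','gauge'):
        for r in robot.place_of(l,'wrist')[:2]:
            z={'heel_a':.006,'step_middle':.066,'gauge':0}[l]
            print(i,l,round(r['confidence'],2),np.round(r['xy']),np.round(at_z(d,r['xy'],z)[:2],3))
    d['reg']=[(r['confidence'],r['bbox'],r['pixels']) for r in robot.regions_of('heel_a','wrist')[:2]]
    for r in d['reg']:print(r[:2])
pickle.dump(out,open('g.pkl','wb'))
im=[]
for d in out:
    b=d['reg'][0][1];cx,cy=int(b[0]+b[2]/2),int(b[1]+b[3]/2);x0,y0=max(0,min(cx-100,440)),max(0,min(cy-75,250))
    print('crop',x0,y0);im.append(cv2.resize(d['image'][y0:y0+150,x0:x0+200],(800,600),interpolation=cv2.INTER_CUBIC)[:, :])
im=np.vstack([cv2.resize(i,(400,300)) for i in im]);cv2.imwrite('pics/g.png',im[:,:,::-1]);print(robot.current_clock())
E
```

```text
0 heel_a 0.79 [297. 118.] [0.437 0.395]
0 step_middle 0.68 [370. 119.] [0.438 0.317]
0 gauge 0.78 [327. 113.] [0.442 0.36 ]
(0.89, [277.3, 95.9, 53.3, 44.6])
(0.18, [568.6, 59.8, 28.1, 27.4])
1 heel_a 0.71 [298. 191.] [0.436 0.395]
1 step_middle 0.91 [364. 204.] [0.437 0.32 ]
1 gauge 0.66 [328. 186.] [0.441 0.357]
(0.65, [279.0, 173.1, 49.6, 48.9])
(0.33, [265.4, 33.4, 65.4, 68.5])
crop 203 43
crop 203 122
20.5583
```

View pics/g.png

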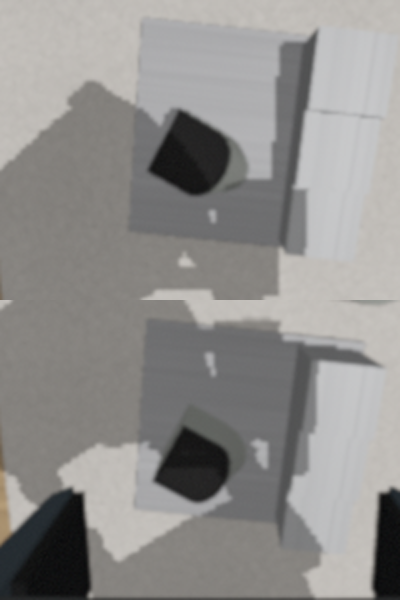

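View pics/c3.png

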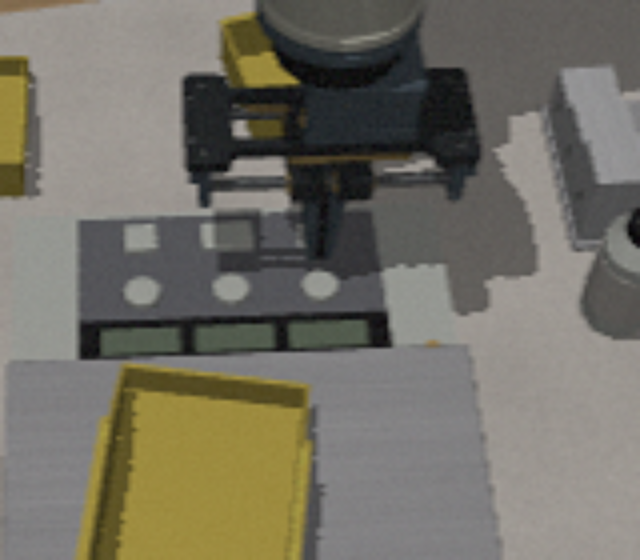

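Gauge crops (view A, view B): the heel's black top has breast corners at ~(178,109)/(149,170) in A and (184,127)/(155,182) in B. It is turned ~30° and clear of the steps. c3 shows the finger on the tare key, centred within a few mm, clear of the rear row. I triangulate the top corners, with plate corners as a check.

```bash
python3 - <<'E'
from h import *
import pickle
A,B=pickle.load(open('g.pkl','rb'))
def tri(a,b):
    a=np.array(a)/2+[203,43];b=np.array(b)/2+[203,122]
    r1,r2=ray(A,a),ray(B,b);o1,o2=np.array(A['origin']),np.array(B['origin'])
    M=np.column_stack([r1,-r2]);s=np.linalg.lstsq(M,o2-o1,rcond=None)[0]
    p,q=o1+s[0]*r1,o2+s[1]*r2;return np.round((p+q)/2,4),round(np.linalg.norm(p-q)*1000,1)
print('plate far',tri((143,17),(148,19)));print('plate near',tri((283,246),(279,221)))
c1=tri((178,109),(184,127));c2=tri((149,170),(155,182));print('heel',c1,c2)
for z in(.056,.066,.076):
    for d,o,cs in((A,(203,43),((178,109),(149,170))),(B,(203,122),((184,127),(155,182)))):
        w=[at_z(d,np.array(c)/2+o,z)[:2] for c in cs];v=w[0]-w[1]
        print(z,np.round(w,4).tolist(),'width',round(np.linalg.norm(v)*1000,1),'yawy',round(np.degrees(np.arctan2(-v[0],v[1])),1))
E
```

```text
plate far (array([0.5109, 0.4198, 0.0064]), np.float64(0.5))
plate near (array([0.3772, 0.3369, 0.0031]), np.float64(0.2))
heel (array([0.4584, 0.3953, 0.0657]), np.float64(1.6)) (array([0.4288, 0.4108, 0.0702]), np.float64(0.4))
0.056 [[0.4587, 0.3969], [0.4278, 0.4129]] width 34.7 yawy -117.3
0.056 [[0.456, 0.3953], [0.4237, 0.4125]] width 36.5 yawy -118.1
0.066 [[0.4584, 0.3961], [0.4285, 0.4116]] width 33.7 yawy -117.3
0.066 [[0.4585, 0.3945], [0.4273, 0.4112]] width 35.4 yawy -118.1
0.076 [[0.4581, 0.3953], [0.4292, 0.4103]] width 32.6 yawy -117.3
0.076 [[0.4611, 0.3937], [0.4308, 0.4098]] width 34.3 yawy -118.1
```

```bash
python3 - <<'E'
from h import *
import json
o=np.array([.4363,.391]);hx=np.array([-.478,-.878]);hx/=np.linalg.norm(hx);a=np.arctan2(hx[1],hx[0])
R=None
for y in(a,a+np.pi):
    q=robot.inverse_kinematics([*o,.18],down(y)); print(np.degrees(y),None if q is None else np.round(q,2))
    if q is not None and (R is None or abs(q[5])<best): best=abs(q[5]);R=down(y);yy=y
g=o-.002*hx;tc=o+.003*hx
tip=lambda xy,z:[*xy,z+NOSE]
robot.goto(tip(tc,.19),R);robot.gripper_to(0)
robot.line_to(tip(tc,.095),v=.2)
hit=robot.line_to(tip(tc,.05),v=.03,guard=4)
zt=robot.current_tool_pos()[2]-NOSE;print('touch',hit,'tip z',zt,robot.current_ft_force())
robot.line_to(tip(tc,.11),v=.2)
json.dump(dict(yaw=yy,g=list(g),zt=zt,hx=list(hx)),open('heel.json','w'));print(robot.current_clock())
E
```

```text
-118.56471819435363 [ 0.63  0.46  1.47 -0.    1.21 -2.01]
61.43528180564637 [ 0.63  0.46  1.47 -0.    1.21  1.13]
touch True tip z 0.06557540713760068 [-0.70661921 -0.6408298  11.7952556 ]
24.8333
```

Touch puts the top at 65.6 mm, so this is the **middle** heel (66 mm with plate). Grasp, and get the bin's yaw from the top image.

```bash
python3 - <<'E'
from h import *
import json
H=json.load(open('heel.json'));g=np.array(H['g']);R=down(H['yaw'])
tip=lambda xy,z:[*xy,z+NOSE]
d=snap('top')
im=cv2.imread('pics/top0.png');hsv=cv2.cvtColor(im,cv2.COLOR_BGR2HSV)
m=cv2.inRange(hsv,(20,120,60),(35,255,255));n,l,st,ce=cv2.connectedComponentsWithStats(m)
i=min(range(1,n),key=lambda k:np.hypot(*(ce[k]-[331,130])));print(ce[i],st[i])
c=cv2.findContours((l==i).astype(np.uint8),cv2.RETR_EXTERNAL,cv2.CHAIN_APPROX_NONE)[0][0]
W=np.array([at_z(d,p[0].astype(float),.14)[:2] for p in c]);r=cv2.minAreaRect((W*1000).astype(np.float32));print('bin rect',r)
robot.line_to(tip(g,.11),v=.2);robot.gripper_to(.66);robot.line_to(tip(g,.03),v=.15)
hit=robot.line_to(tip(g,.022),v=.05,guard=6)
print('down',hit,robot.current_tool_pos()[2]-NOSE)
robot.gripper_to(0);print('w mm',robot.current_width()*91,robot.current_grip_force())
robot.line_to(tip(g,.10),v=.1);print('w mm',robot.current_width()*91,robot.current_ft_force(),robot.current_clock())
E
```

```text
[329.12595281 125.29255898] [ 301   91   59   70 2755]
bin rect ((685.4591674804688, -14.25994873046875), (119.64604949951172, 157.3291778564453), 72.57192993164062)
down False 0.022120645167927236
w mm 36.032923496313806 29.99957295600325
w mm 35.66813922533487 [-0.1729121  -0.49254981 -1.19575665] 28.5583
```

```bash
python3 - <<'E'
from h import *
tip=lambda xy,z:[*xy,z+NOSE]
p=robot.current_tool_pos();robot.line_to([p[0],p[1],.25+NOSE],v=.25)
b=np.array([.684,-.017]);yaw=np.radians(72.6);R=down(yaw)
# heel's own x: same relation to tool as at grasp (tool yaw vs hx): hx = -/+ tool x
import json;H=json.load(open('heel.json'));k=H['yaw'];dx=np.arctan2(H['hx'][1],H['hx'][0])-k
hx=np.array([np.cos(yaw+dx),np.sin(yaw+dx)])
g=b-.012*hx                    # centre the heel's footprint
robot.goto(tip(g,.25),R)
print(np.round(robot.current_q(),2),'w',robot.current_width()*91)
robot.line_to(tip(g,.130),v=.15)
hit=robot.line_to(tip(g,.1155),v=.03,guard=5)
print('set',hit,robot.current_tool_pos()[2]-NOSE-.016,robot.current_ft_force())
robot.gripper_to(.55);robot.pause(.2)
robot.line_to(tip(g,.25),v=.15)
d=snap('wrist','b1.png')
for l in('heel_a','bin'):
    for r in robot.place_of(l,'wrist')[:2]: print(l,r['confidence'],np.round(r['xy']),np.round(at_z(d,r['xy'],.1)[:2],3))
print(robot.current_clock())
E
```

```text
[-0.09  0.56  1.12  0.    1.46  0.21] w 35.99091417423229
set True 0.10067575514941413 [-0.69851144 -0.24986823  4.62036388]
heel_a 0.57 [319. 184.] [ 0.688 -0.006]
heel_a 0.47 [130. 144.] [0.509 0.095]
bin 0.79 [128. 299.] [ 0.417 -0.077]
bin 0.74 [ 42. 150.] [0.41  0.121]
34.2583
```

View pics/b1.png

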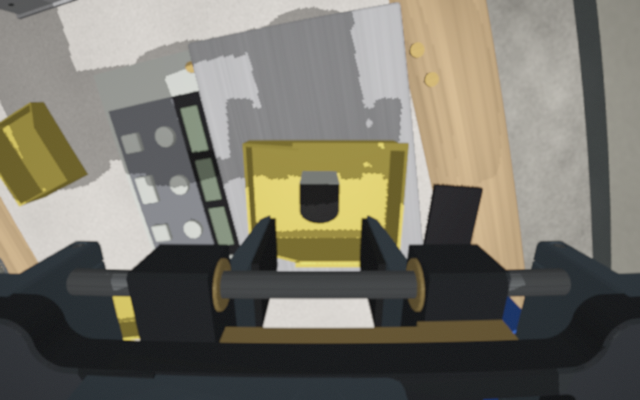

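Heel stands upright in the middle of the bin at (320,195), and the bin is in place. Now middle, add and print.

```bash
python3 - <<'E'
from h import *
import json
th,t=json.load(open('scale.json'))
robot.gripper_to(0)
c,s=np.cos(th),np.sin(th);p=KEYS['middle']
robot.goto([c*p[0]-s*p[1]+t[0]-.02,s*p[0]+c*p[1]+t[1],.25+NOSE],down(th,7))
for k in('middle','add','print'): press(k,th,t,.04)
robot.line_to(robot.current_tool_pos()+np.array([-.03,0,.12]),v=.2)
d=snap('scene');cv2.imwrite('pics/e.png',cv2.resize(d['image'][130:310,130:490],(800,400))[:,:,::-1]);print(robot.current_clock())
E
```

```text
middle [0.528 0.036 0.069] stop True depth mm -5.7 [-5.1 -0.1 16.5] 38.7583
add [0.483 0.042 0.063] stop True depth mm -5.2 [-3.9  0.7 19.6] 40.6833
print [ 0.475 -0.015  0.063] stop True depth mm -5.2 [-3.6  0.7 20.1] 42.65
43.4667
```

View pics/e.png

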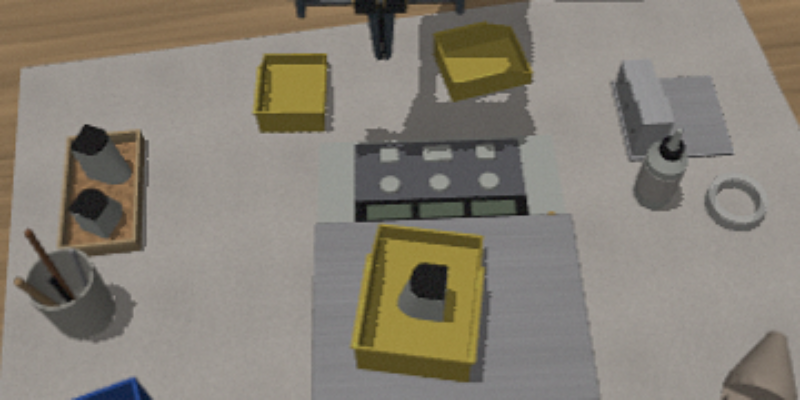

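All three keys hit their stops at about 5 mm. The heel is upright in the bin at (425,290), the tray heels, glue, cup and tape are in place, and the arm is clear.

```bash
python3 -c "
from rig import robot
robot.pause(.3);print(robot.job_done(),robot.current_clock())"
```

```text
the job is handed in; nothing more can be done
the job is handed in; nothing more can be done
```

The job is handed in at about 44 s of the 67 s (no verdict was returned): tare was pressed with the bin empty, the heel touched off at 65.6 mm and so is the middle one, it stands upright in the bin, and middle, add and print were each pressed to their stops.

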